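# Vent the vacuum desiccator through its lock-nut valve

## Task

The small vacuum desiccator has to be vented before it can be opened: unscrew the knurled lock nut of its vent valve by two thirds of a turn or more, anticlockwise seen from above, so that the valve pin is free. Then press the pin's tip well down, hold it there for one to two seconds to let the air in, and let it spring back up, leaving the nut unscrewed. Do not disturb the jar, the weighing dish and the notebook near by.

Things in the scene. Friction and masses are not known exactly. Their poses are not given: they have to be found in the camera images.
- desiccator: round vacuum desiccator, clear pot and lid, black gasket, 170 mm across, lid top 103 mm up; it stands firm. Origin: centre of its underside, z up, x axis from vent valve to suction port. Vent valve, upright at x = -32 mm: hexagon 25 mm wide up to z = 113 mm, 12 mm neck up to 137 mm, on it nut and pin. Suction port (leave alone): white elbow with nozzle at x = +34 mm, up to z = 117 mm
- nut_mid (a point): middle of the knurled steel lock nut, on its upright axis: round, 17 mm across, 10 mm tall, 142 mm above the worktop when screwed home; it rises as it unscrews. The slimmer neck below leaves fingertips room down to the hexagon, 24 mm under the nut; beside it all is free. Above it are only the 8 mm thread and the pin's tip
- lock_nut (a joint): turn of the lock nut in rad: 0 = screwed home on the neck (the start), grows anticlockwise seen from above (unscrewing), stop at 6.2, cannot come off. It climbs 0.95 mm per rad along the pin. Thread friction 0.03 N m; it stays where left, also when pressed. If gripped and turned without raising it, it pushes the sprung pin down instead, which comes up on release
- pin_tip (a point): top of the valve pin's domed tip, 11 mm across, on the same upright axis as the nut; 161 mm above the worktop when the pin is up, whatever the nut's turn
- valve_pin (a joint): how far the valve pin is pressed down in m: 0 = up (shut), 0.005 = stop. A spring pushes it up with 2.5 N at 0, 5 N at 0.005. The nut rides on the pin and meets the neck when pin and nut go down, so the pin can be pressed only as far as the nut has climbed (0.95 mm per rad of nut turn)
- small_jar: small closed white sample jar, 44 mm across, 60 mm tall, standing loose behind the desiccator; origin: centre of its underside. A bystander
- weigh_dish: empty white weighing dish, 62 x 62 x 16 mm, lying loose behind the desiccator; origin: centre of its underside. A bystander
- note_book: closed green notebook, 107 x 152 x 15 mm, lying loose to the right of the desiccator; origin: centre of its underside. A bystander

How it is judged:
By the outcome, as a careful person would: the job done as asked, in the order asked, and still so for the second after the job is handed in, with the robot touching nothing.
It also fails if it takes over 64 s, if anything falls off the work surface, if the arm or the gripper's body presses on something with over 40 N, if the wrist force passes 120 N, or if a joint passes its speed limit or range.

## Robot

A 6-joint arm with a two-finger parallel gripper is mounted at the origin on a cart in front of the work surface, level with it; the furniture and walls round the work are solid. World frame = base frame: x ahead of the robot, y to its left, z up, the work surface at z = 0. Lengths are in m, angles in rad, forces in N, time in s.
With the tool pointing down it reaches from about 0.25 to 0.725 m from the base axis. Payload 4 kg.
Tool frame: the origin (TCP) lies between the finger pads; the fingertips stand 25 mm ahead of it and the grasp point (between the pads) lies 6 mm ahead of it; z points along the fingers, y is the line along which they close (so a half turn about z gives the same grasp; the last joint's range is limited). The gripper opens to 85 mm and grips with 20 to 120 N. Pads are 22 mm wide; open, the fingers measure 114 mm over their backs; the gripper's body (76 mm by 85 mm) begins 54 mm behind the grasp point. The pads swing forward as they close: fully open they stand 13 mm farther back than shut.
Start: joints at [-1.163, 0.241, 0.005, 1.335, 0, 1.571], TCP at [0.198, -0.459, 0.256] pointing down, gripper open.
Joint ranges: [-2.72, 2.72], [-1.05, 1.87], [-1.09, 1.28], [-1.99, 2.15], [-1.42, 1.44], [-3.14, 3.14]. Speed limits (rad/s): [2.79, 2.79, 3.14, 3.14, 3.14, 3.14].

## Interface

Orientations are given as a unit quaternion [x, y, z, w].
In Python, from workcell import bot gives the robot as it stands. The module is installed in compiled form; this text tells all that it offers.
- The arm moves only by the shell command python3 -m pendant 'ROWS'. ROWS is JSON, one flat list of numbers, 7 for each row, row after row: the shift along the tool's x, y, z normalised to -1 to 1, where 1 is 0.5 m, then the turn, a rotation vector about the tool's x, y, z normalised to -1 to 1, where 1 is 180 degrees, then the opening, from 0 (shut) to 1 (fully open). In form: [tx, ty, tz, ax, ay, az, fingers, tx, ty, tz, ax, ay, az, fingers, ...]. A call has exactly 10 rows; each row is the pose to reach, as a shift and turn from the pose commanded when the call began, along the tool's axes at that moment, turning the shorter way round; what a row does not reach only later rows make up. A row lasts 1/12 s, in which the tool goes at most 41.7 mm and 7.16 degrees, less where a joint would pass 70% of its speed; a pose out of reach is approached as far as the arm can. A call with a number of a shift or a turn outside -1 to 1 is refused whole. A call with a gripper value outside its range is refused whole. The fingers move at their own pace and stop on an object; the grip force is fixed at half the most. Time passes only in rows, so rows that repeat a pose let the fingers close, or fill a call up. It gives the time, the measured TCP pose, the force, the opening and the grip force at its end, in the units of the state.
- bot.get_obs(): the state, without advancing time (a new reading comes with each control period).
- bot.camera(name): name is "side" or "top"; returns a dict with "pixels" (480x640x3 uint8, red, green, blue), "mtx" (3x3 intrinsics, pixels), "k1" (the pictures are not rectified: a ray, as slopes to the right and down, at radius r is drawn at 1 + k1 r^2 times it, then the intrinsics apply), "cam_to_world" (4x4, takes a point from camera to world coordinates). Camera axes: x right, y up, looking along -z (the intrinsics and any distortion apply to the point x, -y, -z); pixel columns grow to the right and rows downward; lengths in m; the calibration is good to about 2 mm. A picture is of the moment at which its call begins. There is no depth.
- bot.job_done(): hands the job in; it is judged then, once.
The state is a dict: "clock": time; "joint_pos": joint angles; "joint_vel": joint speeds; "tau": joint torques, N m; "eef_pos": TCP position; "tool_rot": TCP orientation; "ft_force": force on the tool from outside, world axes, zero at the start; "ft_torque": the same for the moment, N m; "grip_width": finger opening in m; "grasp_force": force on a finger pad.
Only numpy, scipy, OpenCV 4.12 (cv2) and the standard library are available. Lean on these libraries where they do the work, as an engineer would, in place of code of your own. Each camera call takes 0.05 s, during which the arm holds its last target. There are 200 camera calls.

## Working session

There is one attempt and no reset: what is moved stays moved. The work goes in short steps, Python scripts to look and compute and a shell command to move; the robot and the scene stay as the last step left them, time stands still between calls to the robot, and variables do not carry over. Pictures are saved under pics/ and viewed, at most 10 in all, crops included, and the job is handed in when it is done.

```bash
mkdir -p pics; cat > h.py <<'E'
import numpy as np, cv2
from workcell import bot
def ray(c,u,v):
    K=c["mtx"];T=np.array(c["cam_to_world"])
    d=np.array([(u-K[0][2])/K[0][0],(v-K[1][2])/K[1][1]])
    s=d.copy()
    for _ in range(20): s=d/(1+c["k1"]*(s@s))
    return T[:3,3],T[:3,:3]@np.array([s[0],-s[1],-1.])
def onz(c,u,v,z):
    o,d=ray(c,u,v); return o+d*(z-o[2])/d[2]
def two(c1,p1,c2,p2):
    o1,d1=ray(c1,*p1);o2,d2=ray(c2,*p2)
    t=np.linalg.lstsq(np.c_[d1,-d2],o2-o1,rcond=None)[0]
    a,b=o1+t[0]*d1,o2+t[1]*d2
    return (a+b)/2,np.linalg.norm(a-b)
def proj(c,P):
    T=np.array(c["cam_to_world"]);p=T[:3,:3].T@(np.array(P)-T[:3,3]);s=np.array([p[0],-p[1]])/-p[2]
    s=s*(1+c["k1"]*(s@s));K=np.array(c["mtx"]);return s*[K[0,0],K[1,1]]+K[:2,2]
E
python3 - <<'E'
from h import *
o=bot.get_obs();print(o)
for n in("side","top"):
    c=bot.camera(n);cv2.imwrite(f"pics/{n}0.png",c["pixels"][:,:,::-1]);print(n,np.array(c["cam_to_world"]).round(3),c["mtx"],c["k1"])
E
```

```text
{'clock': 0.0, 'joint_pos': array([-1.16299836e+00,  2.41417410e-01,  3.72210335e-03,  1.33520391e+00,
        1.17183856e-05,  1.57077617e+00]), 'joint_vel': array([-0.00066964, -0.00073053,  0.00078184, -0.00267104, -0.00011539,
        0.00098949]), 'tau': array([ 1.25737912e-03, -3.72321582e+01,  2.52406722e+01,  1.70483440e-02,
        2.83434902e-04, -7.44197024e-06]), 'eef_pos': array([ 0.19806638, -0.45846211,  0.25540988]), 'tool_rot': array([ 9.79281941e-01,  2.02498827e-01, -2.07158334e-04, -1.03085431e-03]), 'ft_force': array([ 0.33641449,  0.08132061, -0.80882364]), 'ft_torque': array([-0.02645762, -0.04978124,  0.02930188]), 'grasp_force': 0.0, 'grip_width': 0.08572715153984971}
side [[-0.941  0.178 -0.287  0.331]
 [-0.337 -0.479  0.81   0.319]
 [ 0.007  0.86   0.511  0.545]
 [ 0.     0.     0.     1.   ]] [[510.45843098   0.         318.04774081]
 [  0.         510.45843098 238.1021584 ]
 [  0.           0.           1.        ]] -0.13763297526052365
top [[-0.009  0.981 -0.192  0.4  ]
 [-1.    -0.009  0.002 -0.374]
 [ 0.     0.192  0.981  0.969]
 [ 0.     0.     0.     1.   ]] [[438.91622895   0.         323.38726132]
 [  0.         438.91622895 244.28883446]
 [  0.           0.           1.        ]] -0.07837801759943984
```

View pics/side0.png

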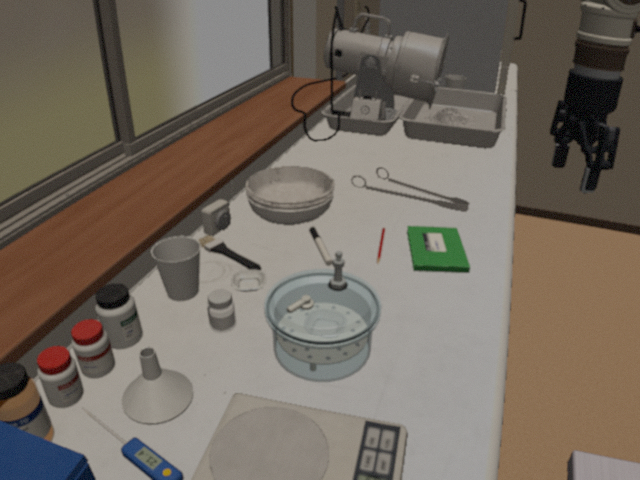

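View pics/top0.png

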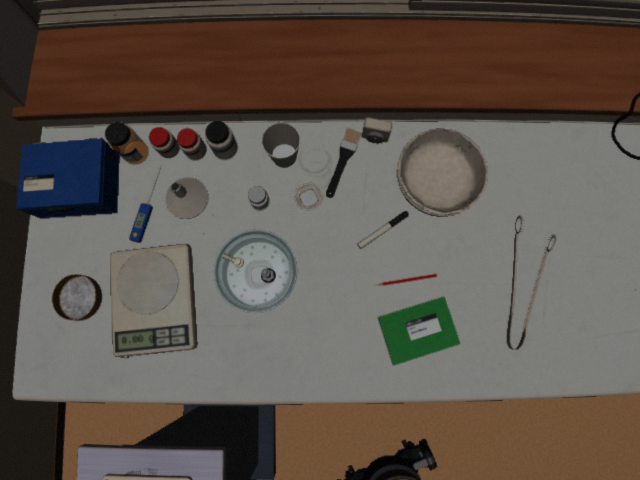

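The side view shows the valve's tip near (338,254) and its hexagon near (338,283). In the top view the valve is near (268,275) and the desiccator rim is centred near (256,271). I'll crop both for exact pixels.

```bash
python3 - <<'E'
from h import *
a=cv2.imread("pics/side0.png")[240:300,300:380];b=cv2.imread("pics/top0.png")[245:305,228:308]
cv2.imwrite("pics/crop0.png",np.vstack([cv2.resize(x,None,fx=5,fy=5,interpolation=cv2.INTER_CUBIC) for x in(a,b)]))
E
```

```text
(no output)
```

View pics/crop0.png

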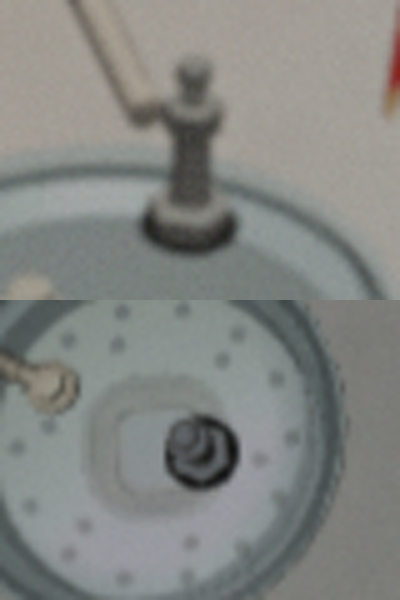

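The crop shows, in the side view, the pin tip's top at (338.8,251.6), the nut at (338.6,263.5) and the hexagon at (338,284). In the top view it shows the pin tip at (264.7,272.5) and the hexagon at (268.4,275.4).

```bash
python3 - <<'E'
from h import *
s=bot.camera("side");t=bot.camera("top")
print("tip",two(s,(338.8,252.5),t,(264.7,272.5)))
print("tip z158 side",onz(s,338.8,252.8,.159),"top",onz(t,264.7,272.5,.160))
print("nut side",onz(s,338.6,263.5,.142),"hex top",onz(t,268.4,275.4,.113),"hex side",onz(s,338,282,.113))
o=bot.get_obs();from scipy.spatial.transform import Rotation as R
print(R.from_quat(o["tool_rot"]).as_matrix().round(3))
# jar, dish, book
for n,p,z in(("jar",(258,195),.06),("dish",(309,196),.016),("book",(419,330),.015)):print(n,onz(t,*p,z).round(3))
E
```

```text
tip (array([ 0.50600238, -0.26577405,  0.15924856]), np.float64(0.0005627253077119076))
tip z158 side [ 0.5061665  -0.26540664  0.159     ] top [ 0.50562593 -0.26593352  0.16      ]
nut side [ 0.50547493 -0.26385887  0.142     ] hex top [ 0.50596475 -0.26704654  0.113     ] hex side [ 0.50408061 -0.25930549  0.113     ]
[[ 0.918  0.397 -0.001]
 [ 0.397 -0.918  0.001]
 [-0.    -0.001 -1.   ]]
jar [ 0.687 -0.235  0.06 ]
dish [ 0.698 -0.344  0.016]
book [ 0.397 -0.579  0.015]
```

```bash
python3 -m pendant '[0.719,-0.110,0,0,0,0.1,0.5, 0.719,-0.110,0,0,0,0.1,0.5, 0.719,-0.110,0,0,0,0.1,0.5, 0.719,-0.110,0,0,0,0.1,0.5, 0.719,-0.110,0,0,0,0.1,0.5, 0.719,-0.110,0,0,0,0.1,0.5, 0.719,-0.110,0,0,0,0.1,0.5, 0.719,-0.110,0,0,0,0.1,0.5, 0.719,-0.110,0,0,0,0.1,0.5, 0.719,-0.110,0,0,0,0.1,0.5]'
cat >> h.py <<'E'
from scipy.spatial.transform import Rotation as R
def goal(P):
    o=bot.get_obs();r=R.from_quat(o["tool_rot"]);print("t",o["clock"],"tcp",o["eef_pos"].round(4),"q",o["joint_pos"].round(3),"F",o["ft_force"].round(2),"M",o["ft_torque"].round(3),"w",round(o["grip_width"],4),"gf",o["grasp_force"])
    m=r.as_matrix();print("x",m[:,0].round(3),"z",m[:,2].round(3),"F tool",(m.T@o["ft_force"]).round(2)); print("shift norm",(m.T@(np.array(P)-o["eef_pos"])/.5).round(4))
E
python3 -c "
from h import *
goal([.506,-.2655,.149])"
```

```text
clock: 1.03
eef_pos: [0.5119, -0.2615, 0.2552]
tool_rot: [0.999, 0.051, 0.001, -0.001]
ft_force: [0.1, -2.0, 0.7]
grip_width: 0.0425
grasp_force: 0.0
t 1.0333 tcp [ 0.5119 -0.2615  0.2552] q [-0.474  0.391  0.212  1.391  0.003  2.566] F [ 0.14 -1.96  0.67] M [ 0.004  0.031 -0.012] w 0.0425 gf 0.0
x [0.995 0.101 0.003] z [ 0.002  0.002 -1.   ] F tool [-0.05  1.96 -0.67]
shift norm [-0.0131  0.0071  0.2124]
```

```bash
python3 -m pendant '[0,0,0,0,0,0.1,0.5, 0,0,0,0,0,0.1,0.5, 0,0,0,0,0,0.1,0.5, 0,0,0.05,0,0,0.1,0.5, 0,0,0.08,0,0,0.1,0.5, 0,0,0.08,0,0,0.1,0.5, 0,0,0.08,0,0,0.1,0.5, 0,0,0.08,0,0,0.1,0.5, 0,0,0.08,0,0,0.1,0.5, 0,0,0.08,0,0,0.1,0.5]'
python3 - <<'E'
from h import *
goal([.506,-.2655,.149])
s=bot.camera("side");t=bot.camera("top")
o=bot.get_obs();m=R.from_quat(o["tool_rot"]).as_matrix()
tip=o["eef_pos"]+m[:,2]*.02
p,q=proj(s,tip),proj(t,tip);print(p,q)
cr=lambda c,p:cv2.resize(c["pixels"][max(0,int(p[1])-40):,max(0,int(p[0])-60):][:100,:120,::-1],(600,500),interpolation=cv2.INTER_CUBIC)
cv2.imwrite("pics/near.png",cv2.resize(np.hstack([cr(s,p),cr(t,q)]),(800,333)))
E
```

```text
clock: 1.87
eef_pos: [0.5071, -0.2663, 0.2176]
tool_rot: [0.994, -0.11, 0.001, 0.0]
ft_force: [0.1, 0.5, -0.1]
grip_width: 0.0428
grasp_force: 0.0
t 1.8667 tcp [ 0.5071 -0.2663  0.2176] q [-0.484  0.401  0.13   1.297 -0.     2.879] F [ 0.09  0.54 -0.11] M [-0.016 -0.023  0.035] w 0.0428 gf 0.0
x [ 0.976 -0.219  0.002] z [ 0.002 -0.001 -1.   ] F tool [-0.03 -0.55  0.11]
shift norm [-0.0028 -0.0013  0.1372]
[339.21240431 228.91941916] [262.12166947 269.07401544]
```

View pics/near.png

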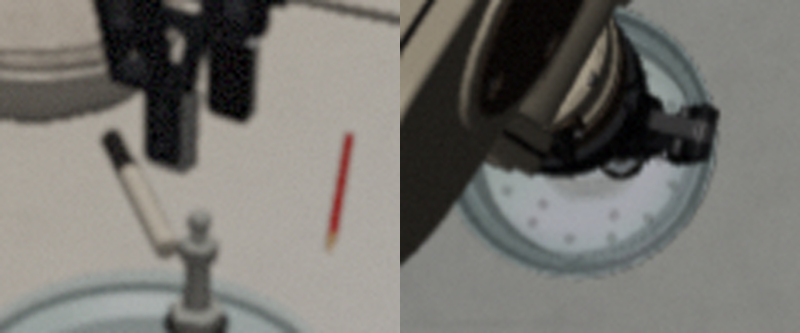

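The side crop shows the finger pair's middle near (202,141), straight above the pin tip at (200,212). So the alignment holds, and I'll descend.

```bash
python3 -m pendant '[-0.003,-0.001,0.03,0,0,0,0.5, -0.003,-0.001,0.06,0,0,0,0.5, -0.003,-0.001,0.09,0,0,0,0.5, -0.003,-0.001,0.12,0,0,0,0.5, -0.003,-0.001,0.136,0,0,0,0.5, -0.003,-0.001,0.136,0,0,0,0.5, -0.003,-0.001,0.136,0,0,0,0.5, -0.003,-0.001,0.136,0,0,0,0.35, -0.003,-0.001,0.136,0,0,0,0.35, -0.003,-0.001,0.136,0,0,0,0.35]'
python3 - <<'E'
from h import *
goal([.506,-.2655,.149])
s=bot.camera("side")
cv2.imwrite("pics/near2.png",cv2.resize(s["pixels"][200:300,280:400,::-1],(600,500),interpolation=cv2.INTER_CUBIC))
E
```

```text
clock: 2.8
eef_pos: [0.5058, -0.2654, 0.1494]
tool_rot: [0.994, -0.11, 0.001, 0.0]
ft_force: [-0.7, 0.6, 0.5]
grip_width: 0.0297
grasp_force: 0.0
t 2.8 tcp [ 0.5058 -0.2654  0.1494] q [-0.483  0.444  0.011  1.136 -0.     2.879] F [-0.73  0.62  0.54] M [ 0.022 -0.004 -0.032] w 0.0297 gf 0.0
x [ 0.976 -0.219  0.002] z [ 0.002 -0.001 -1.   ] F tool [-0.85 -0.44 -0.54]
shift norm [0.0005 0.     0.0008]
```

View pics/near2.png

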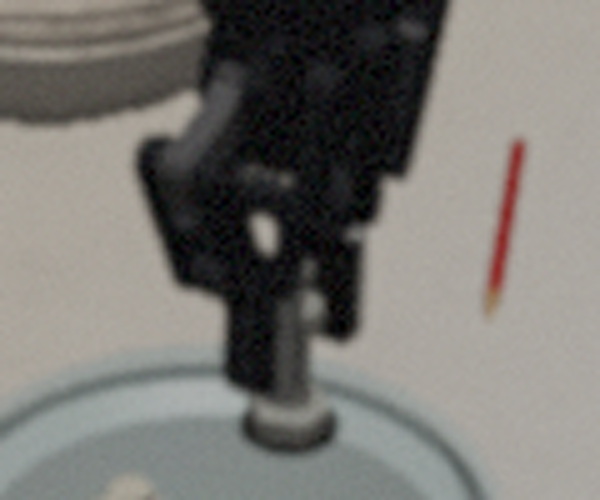

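The fingers straddle the nut, with the front fingertip near (265,385) and clear of the hexagon at (290,420). Closing next.

```bash
python3 -m pendant '[0,0,0,0,0,0,0.2, 0,0,0,0,0,0,0.15, 0,0,0,0,0,0,0.1, 0,0,0,0,0,0,0.05, 0,0,0,0,0,0,0, 0,0,0,0,0,0,0, 0,0,0,0,0,0,0, 0,0,0,0,0,0,0, 0,0,0,0,0,0,0, 0,0,0,0,0,0,0]'
python3 -c "
from h import *
goal([.506,-.2655,.149])"
```

```text
clock: 3.68
eef_pos: [0.5056, -0.2647, 0.1486]
tool_rot: [0.994, -0.11, 0.0, -0.0]
ft_force: [1.5, 4.8, 5.4]
grip_width: 0.0135
grasp_force: 58.6
t 3.6833 tcp [ 0.5056 -0.2647  0.1486] q [-4.830e-01  4.440e-01  1.000e-02  1.136e+00  1.000e-03  2.879e+00] F [1.48 4.75 5.37] M [ 0.992 -0.194  0.031] w 0.0135 gf 58.607962131500244
x [ 0.976 -0.218  0.001] z [ 0.001  0.001 -1.   ] F tool [ 0.41 -4.97 -5.37]
shift norm [ 0.0012  0.0014 -0.0007]
```

```bash
python3 - <<'E'
from h import *
s=bot.camera("side");print(proj(s,[.5058,-.2655,.142]))
cv2.imwrite("pics/near3.png",cv2.resize(s["pixels"][220:295,295:385,::-1],(720,600),interpolation=cv2.INTER_CUBIC))
E
```

```text
[338.73349968 262.86071637]
```

View pics/near3.png

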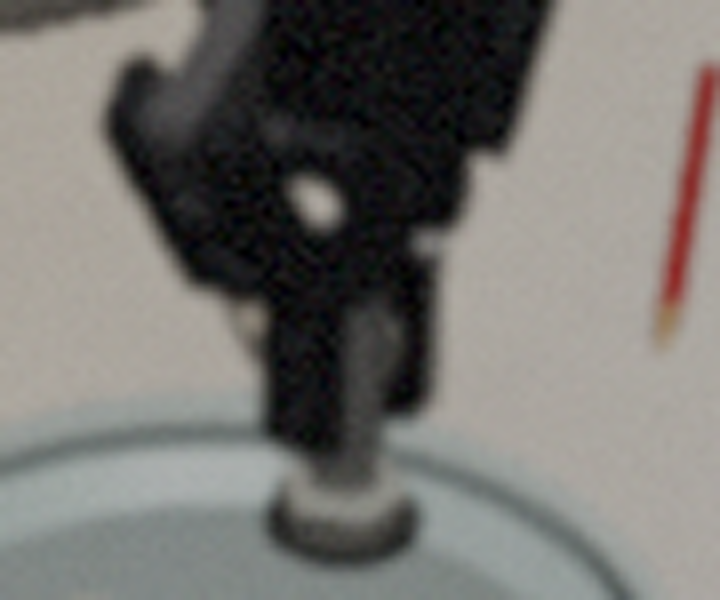

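```bash
python3 -m pendant '[0,-0.0014,0,0,0,0,0, 0,-0.0014,-0.0002,0,0,-0.035,0, 0,-0.0014,-0.0004,0,0,-0.07,0, 0,-0.0014,-0.0006,0,0,-0.105,0, 0,-0.0014,-0.0008,0,0,-0.14,0, 0,-0.0014,-0.001,0,0,-0.175,0, 0,-0.0014,-0.0012,0,0,-0.21,0, 0,-0.0014,-0.0014,0,0,-0.245,0, 0,-0.0014,-0.0016,0,0,-0.28,0, 0,-0.0014,-0.0017,0,0,-0.28,0]'
python3 -c "
from h import *
goal([.506,-.2655,.149])"
```

```text
clock: 4.57
eef_pos: [0.5056, -0.2651, 0.1492]
tool_rot: [0.946, 0.324, 0.0, 0.001]
ft_force: [1.5, 0.9, 2.0]
grip_width: 0.0139
grasp_force: 58.4
t 4.5667 tcp [ 0.5056 -0.2651  0.1492] q [-4.820e-01  4.440e-01  1.100e-02  1.136e+00 -1.000e-03  1.999e+00] F [1.47 0.87 1.96] M [ 0.299 -0.326  0.032] w 0.0139 gf 58.371368050575256
x [ 0.79   0.614 -0.   ] z [ 0.001 -0.001 -1.   ] F tool [ 1.7   0.22 -1.96]
shift norm [0.     0.0011 0.0003]
```

```bash
python3 -m pendant '[0,0,-0.0002,0,0,-0.039,0, 0,0,-0.0005,0,0,-0.078,0, 0,0,-0.0007,0,0,-0.117,0, 0,0,-0.0009,0,0,-0.156,0, 0,0,-0.0012,0,0,-0.195,0, 0,0,-0.0014,0,0,-0.234,0, 0,0,-0.0016,0,0,-0.273,0, 0,0,-0.0019,0,0,-0.312,0, 0,0,-0.0021,0,0,-0.351,0, 0,0,-0.0023,0,0,-0.39,0]'
python3 -c "
from h import *
goal([.506,-.2655,.149])"
```

```text
clock: 5.4
eef_pos: [0.5063, -0.2652, 0.1506]
tool_rot: [0.587, 0.81, -0.0, 0.001]
ft_force: [3.5, 1.1, 2.7]
grip_width: 0.0138
grasp_force: 58.4
t 5.4 tcp [ 0.5063 -0.2652  0.1506] q [-0.482  0.443  0.013  1.138 -0.     0.772] F [3.53 1.09 2.71] M [ 0.305 -0.581 -0.081] w 0.0138 gf 58.41383635997772
x [-0.311  0.95  -0.002] z [ 0.002 -0.002 -1.   ] F tool [-0.06  3.7  -2.7 ]
shift norm [-0.0003 -0.0007  0.0032]
```

```bash
python3 -m pendant '[0,0.0008,-0.0002,0,0,-0.039,0, 0,0.0008,-0.0005,0,0,-0.078,0, 0,0.0008,-0.0007,0,0,-0.117,0, 0,0.0008,-0.0009,0,0,-0.156,0, 0,0.0008,-0.0012,0,0,-0.195,0, 0,0.0008,-0.0014,0,0,-0.234,0, 0,0.0008,-0.0016,0,0,-0.273,0, 0,0.0008,-0.0019,0,0,-0.312,0, 0,0.0008,-0.0021,0,0,-0.351,0, 0,0.0008,-0.0023,0,0,-0.39,0]'
python3 -c "
from h import *
goal([.506,-.2655,.149])"
python3 -m pendant '[0,0,-0.0002,0,0,-0.039,0, 0,0,-0.0005,0,0,-0.078,0, 0,0,-0.0007,0,0,-0.117,0, 0,0,-0.0009,0,0,-0.156,0, 0,0,-0.0012,0,0,-0.195,0, 0,0,-0.0014,0,0,-0.234,0, 0,0,-0.0016,0,0,-0.273,0, 0,0,-0.0019,0,0,-0.312,0, 0,0,-0.0021,0,0,-0.351,0, 0,0,-0.0023,0,0,-0.39,0]'
python3 -c "
from h import *
goal([.506,-.2655,.149])"
```

```text
clock: 6.23
eef_pos: [0.5067, -0.2647, 0.1517]
tool_rot: [0.015, 1.0, -0.0, 0.001]
ft_force: [3.0, 2.8, 2.9]
grip_width: 0.0135
grasp_force: 58.4
t 6.2333 tcp [ 0.5067 -0.2647  0.1517] q [-0.482  0.443  0.015  1.141  0.    -0.452] F [2.96 2.85 2.92] M [ 0.533 -0.656 -0.052] w 0.0135 gf 58.44006657600403
x [-1.     0.029 -0.002] z [ 0.002 -0.001 -1.   ] F tool [-2.88  2.93 -2.92]
shift norm [ 0.0013 -0.0016  0.0053]
clock: 7.07
eef_pos: [0.5063, -0.2642, 0.1526]
tool_rot: [-0.563, 0.826, -0.0, 0.001]
ft_force: [2.0, 3.1, 3.3]
grip_width: 0.0141
grasp_force: 58.5
t 7.0667 tcp [ 0.5063 -0.2642  0.1526] q [-4.810e-01  4.420e-01  1.700e-02  1.145e+00  1.000e-03 -1.678e+00] F [2.02 3.15 3.32] M [ 0.722 -0.524 -0.087] w 0.0141 gf 58.49713146686554
x [-0.366 -0.931 -0.001] z [ 0.001  0.    -1.   ] F tool [-3.67 -0.74 -3.31]
shift norm [ 0.0026 -0.0004  0.0073]
```

```bash
python3 -m pendant '[0,0,-0.0002,0,0,-0.039,0, 0,0,-0.0005,0,0,-0.078,0, 0,0,-0.0007,0,0,-0.117,0, 0,0,-0.0009,0,0,-0.156,0, 0,0,-0.0012,0,0,-0.195,0, 0,0,-0.0012,0,0,-0.195,0, 0,0,-0.0012,0,0,-0.195,0, 0,0,-0.0012,0,0,-0.195,0.35, 0,0,-0.0012,0,0,-0.195,0.35, 0,0,-0.0012,0,0,-0.195,0.35]'
python3 -c "
from h import *
goal([.506,-.2655,.149])"
python3 -m pendant '[0,0,-0.01,0,0,0,0.5, 0,0,-0.04,0,0,0,0.5, 0,0,-0.07,0,0,0,0.5, 0,0,-0.1,0,0,0,0.5, 0,0,-0.12,0,0,0,0.3, 0,0,-0.12,0,0,0,0, 0,0,-0.12,0,0,0,0, 0,0,-0.12,0,0,0,0, 0,0,-0.12,0,0,0,0, 0,0,-0.12,0,0,0,0]'
python3 - <<'E'
from h import *
goal([.506,-.265,.19])
s=bot.camera("side")
cv2.imwrite("pics/near4.png",cv2.resize(s["pixels"][200:295,290:390,::-1],(600,570),interpolation=cv2.INTER_CUBIC))
E
```

```text
clock: 7.9
eef_pos: [0.5049, -0.2649, 0.1526]
tool_rot: [0.784, -0.62, -0.001, 0.001]
ft_force: [-1.1, 0.9, -0.2]
grip_width: 0.0294
grasp_force: 0.0
t 7.9 tcp [ 0.5049 -0.2649  0.1526] q [-4.820e-01  4.420e-01  1.600e-02  1.147e+00 -2.000e-03 -2.286e+00] F [-1.07  0.86 -0.23] M [ 0.004  0.013 -0.025] w 0.0294 gf 0.0
x [ 0.23  -0.973  0.   ] z [-0.002 -0.001 -1.   ] F tool [-1.09  0.84  0.23]
shift norm [ 0.0017 -0.002   0.0072]
clock: 8.73
eef_pos: [0.5052, -0.2641, 0.2121]
tool_rot: [0.785, -0.619, -0.001, 0.0]
ft_force: [-0.5, -0.5, -0.3]
grip_width: -0.0001
grasp_force: 0.0
t 8.7333 tcp [ 0.5052 -0.2641  0.2121] q [-0.482  0.402  0.116  1.287 -0.    -2.287] F [-0.48 -0.52 -0.28] M [ 0.012 -0.011 -0.016] w -0.0001 gf 0.0
x [ 0.233 -0.973 -0.001] z [-0.002  0.001 -1.   ] F tool [0.4  0.58 0.28]
shift norm [ 0.0022 -0.0013  0.0441]
```

View pics/near4.png

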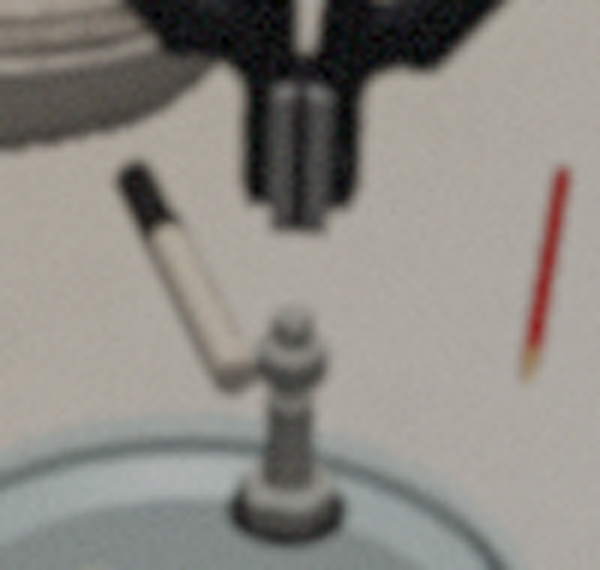

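The nut now sits visibly higher, at (292,355), just below the pin's tip at (293,318) and with the thread showing. The closed fingertips at (300,225) are above it. Next I'll hover, then press.

```bash
python3 -m pendant '[0.0013,-0.001,0.01,0,0,0,0, 0.0013,-0.001,0.02,0,0,0,0, 0.0013,-0.001,0.03,0,0,0,0, 0.0013,-0.001,0.04,0,0,0,0, 0.0013,-0.001,0.044,0,0,0,0, 0.0013,-0.001,0.044,0,0,0,0, 0.0013,-0.001,0.044,0,0,0,0, 0.0013,-0.001,0.044,0,0,0,0, 0.0013,-0.001,0.044,0,0,0,0, 0.0013,-0.001,0.044,0,0,0,0]'
python3 -c "
from h import *
goal([.5058,-.2648,.181])"
```

```text
clock: 9.62
eef_pos: [0.5065, -0.2649, 0.1916]
tool_rot: [0.785, -0.619, 0.0, -0.0]
ft_force: [-0.4, 0.1, 0.6]
grip_width: -0.0002
grasp_force: 0.0
t 9.6167 tcp [ 0.5065 -0.2649  0.1916] q [-0.482  0.415  0.081  1.236 -0.    -2.288] F [-0.44  0.11  0.56] M [ 0.039 -0.043  0.004] w -0.0002 gf 0.0
x [ 0.233 -0.973  0.   ] z [ 0.001 -0.    -1.   ] F tool [-0.21  0.4  -0.56]
shift norm [-0.0006  0.0013  0.0211]
```

```bash
python3 -m pendant '[0,0.001,0.006,0,0,0,0, 0,0.001,0.012,0,0,0,0, 0,0.001,0.018,0,0,0,0, 0,0.001,0.022,0,0,0,0, 0,0.001,0.022,0,0,0,0, 0,0.001,0.022,0,0,0,0, 0,0.001,0.022,0,0,0,0, 0,0.001,0.022,0,0,0,0, 0,0.001,0.022,0,0,0,0, 0,0.001,0.022,0,0,0,0]'
python3 -c "
from h import *
goal([.5058,-.2648,.181])"
```

```text
clock: 10.45
eef_pos: [0.506, -0.2651, 0.1804]
tool_rot: [0.785, -0.619, 0.0, -0.0]
ft_force: [-0.2, 0.1, 4.8]
grip_width: -0.0
grasp_force: 2.4
t 10.45 tcp [ 0.506  -0.2651  0.1804] q [-0.483  0.422  0.061  1.21  -0.    -2.288] F [-0.17  0.08  4.75] M [-0.07   0.057  0.017] w -0.0 gf 2.356741041685382
x [ 0.233 -0.973  0.001] z [ 0.001 -0.    -1.   ] F tool [-0.12  0.14 -4.75]
shift norm [-0.0007  0.0003 -0.0011]
```

```bash
python3 -m pendant '[0,0,0,0,0,0,0, 0,0,0,0,0,0,0, 0,0,0,0,0,0,0, 0,0,0,0,0,0,0, 0,0,0,0,0,0,0, 0,0,0,0,0,0,0, 0,0,0,0,0,0,0, 0,0,0,0,0,0,0, 0,0,0,0,0,0,0, 0,0,-0.04,0,0,0,0]'
python3 -m pendant '[0,0,-0.05,0,0,0,0, 0,0,-0.1,0,0,0,0, 0,0,-0.13,0,0,0,0, 0,0,-0.13,0,0,0,0, 0,0,-0.13,0,0,0,0, 0,0,-0.13,0,0,0,0, 0,0,-0.13,0,0,0,0, 0,0,-0.13,0,0,0,0, 0,0,-0.13,0,0,0,0, 0,0,-0.13,0,0,0,0]'
python3 - <<'E'
from h import *
goal([.5058,-.2648,.181])
s=bot.camera("side")
cv2.imwrite("pics/end.png",cv2.resize(s["pixels"][200:330,190:390,::-1],(800,520),interpolation=cv2.INTER_CUBIC))
E
```

```text
clock: 11.28
eef_pos: [0.5038, -0.2638, 0.1962]
tool_rot: [0.785, -0.619, -0.004, 0.001]
ft_force: [-0.3, 0.5, -0.1]
grip_width: -0.0002
grasp_force: 0.0
clock: 12.12
eef_pos: [0.5056, -0.2648, 0.2644]
tool_rot: [0.785, -0.619, -0.001, 0.0]
ft_force: [-0.4, 0.3, -0.0]
grip_width: 0.0002
grasp_force: 0.0
t 12.1167 tcp [ 0.5056 -0.2648  0.2644] q [-0.482  0.381  0.222  1.413  0.    -2.288] F [-0.36  0.28 -0.03] M [-0.029  0.029  0.017] w 0.0002 gf 0.0
x [ 0.233 -0.973 -0.001] z [-0.001  0.001 -1.   ] F tool [-0.35  0.28  0.03]
shift norm [ 0.0003 -0.0006  0.1669]
```

View pics/end.png

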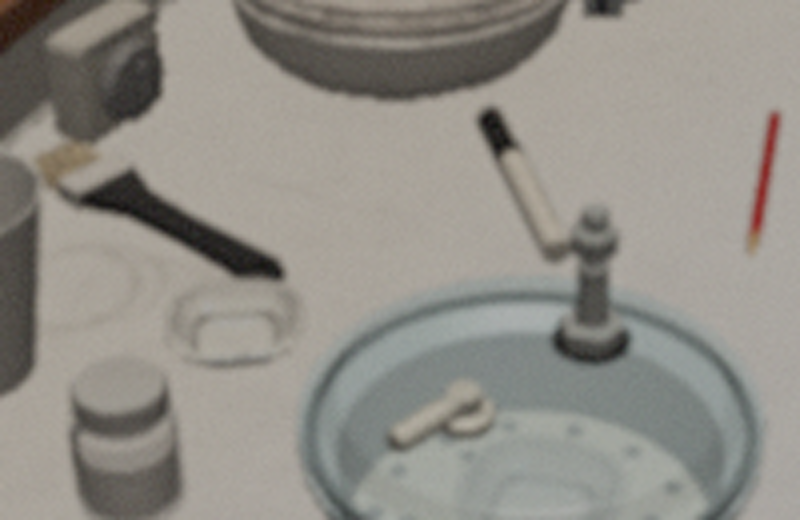

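The last picture shows the pin up at (595,215), the nut still raised at (595,238), and the jar and dish standing as before. Handing in.

```bash
python3 -c "
from workcell import bot
print(bot.job_done())"
```

```text
the job is handed in; nothing more can be done
None
```

I handed the job in at about 12 s: the lock nut was turned about 5.2 rad anticlockwise, the pin pressed about 4.5 mm (from the force reading) and held about 1.25 s (from row timing), then released. The last picture shows the pin up, the nut still unscrewed, and the jar and dish undisturbed; the notebook was out of that frame, and the arm did not come near it after the start.

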